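# Open the split doors of a bench rack with a worn latch

## Task

Open up the little blue-doored bench rack for servicing. Its red-handled leaf laps over the plain one and its latch is worn, so feel for the spot where it lets go: turn the red handle clockwise a little at a time with a gentle tug towards yourself (forcing it while it is held bends the latch), then swing that leaf wide open first. After that swing the plain leaf wide open as well, leave both standing at about a right angle to the front, and do not disturb anything standing in the rack or around it.

Things in the scene. Friction and masses are not known exactly. Their poses are not given: they have to be found in the camera images.
- latch_grip (a point): Centre of the red bar handle (12 mm thick, 44 long, 36 tall) on top of the red-handled leaf, 215 mm above the bench; the bar's top is 16 mm above this point and a black housing's top (44 x 44 mm) 20 mm below it. The bar turns about the vertical through this point. Site y axis: along the bar; x axis: across its thickness. With latch at 0 and leaf shut the bar lies along the leaf.
- latch (a joint): Angle of the red handle on its leaf (rad), 0 to 1.7, growing clockwise seen from above; turns with about 0.1 N m, stays put. The leaf is free only within about 0.13 rad either side of a hidden angle, new each time, between 0.5 and 1.4; short of it and beyond it the leaf is held: 3 to 6 mm of play at the handle, then it resists hard. Free, it follows 1 to 3 N. Tug every 0.13 rad or so.
- leaf_a (a joint): Swing of the red-handled leaf (rad): 0 shut, growing to 1.9 as it opens towards the robot's side. Hinged at the right end of the rack's front seen from the robot, it turns anticlockwise seen from above as it opens; the handle's axis is 120 mm from the hinge axis. Stays where it is left.
- leaf_a_hinge (a point): On the vertical hinge axis of the red-handled leaf, at its top edge, 165 mm above the bench. y axis: along the leaf to its free edge; x axis: through the leaf, into the rack when shut. Blue panel 12 mm thick, free edge 147 mm from the hinge; an aluminium strip on its outer face reaches 170 mm from the hinge and laps over the plain leaf.
- leaf_b (a joint): Swing of the plain blue leaf (rad): 0 shut, growing to 1.9 as it opens towards the robot's side. Hinged at the left end of the rack's front, it turns clockwise seen from above as it opens. No handle; it cannot open while the other leaf is shut over it. Stiff hinge (0.25 N m); stays where it is left.
- leaf_b_hinge (a point): On the vertical hinge axis of the plain leaf, at its top edge, 165 mm above the bench. y axis: along the leaf, from its free edge to the hinge; x axis: through the leaf, into the rack when shut. The two leaves' hinge axes are 300 mm apart.
- leaf_b_edge (a point): On the top edge of the plain leaf, mid-thickness (panel 12 mm thick), 100 mm from its hinge axis and 47 mm from its free edge, 165 mm above the bench; axes as at its hinge. The rack has no top, so the panel can be pinched here from above, one finger inside, one outside, free for 60 mm down.
- rack: Fixed open-topped frame, 330 mm wide, 180 deep, 165 high; origin at the centre of its underside, x axis to its back, y axis to its left seen from the robot. Shut leaves' mid-plane is 86 mm in front of the origin. A steel strap 20 mm wide, top 174 mm above the bench, runs from the back rail to the latch housing, 30 mm right of the middle. Inside is a black unit, 70 mm high above the bench.
- module: Green module, 50 x 70 x 26 mm, loose on the unit inside the rack; leave it.
- fuse_pot: Orange pot, 36 mm across, 40 mm tall, loose on the unit inside the rack; leave it.
- reel: Solder reel with red flanges, 64 mm across, 40 mm tall, standing on the bench; leave it.
- meter: Yellow multimeter lying on the bench, 150 x 75 x 40 mm; leave it.
- tub: White open parts tub, 110 x 160 x 60 mm; leave it.
- driver: Screwdriver lying on the bench; leave it.
- mug: Blue mug, 80 mm across, 90 mm tall; leave it.
- carton: Cardboard carton, 70 x 90 x 50 mm; leave it.
- keeper: Steel latch pin, 18 mm across, on the front end of the rack's strap, hidden inside the black latch housing below the red handle while the leaf is shut; its frame is the rack's (origin under the rack's centre). The held latch pulls on it, and it bends above 35 N: stop a tug at 10 to 15 N.

How it is judged:
By the outcome, as a careful person would: the job done as asked, in the order asked, and still so for the second after the job is handed in, with the robot touching nothing.
It also fails if it takes over 72 s, if anything falls off the work surface, if the arm or the gripper's body presses on something with over 40 N, if the wrist force passes 120 N, or if a joint passes its speed limit or range.

## Robot

A 6-joint arm with a two-finger parallel gripper is mounted at the origin on the work surface. World frame = base frame: x ahead of the robot, y to its left, z up, the work surface at z = 0. Lengths are in m, angles in rad, forces in N, time in s.
With the tool pointing down it reaches from about 0.35 to 0.775 m from the base axis. Payload 5.5 kg.
Tool frame: the origin (TCP) lies midway between the tips of the shut fingers; the grasp point (between the pads) lies 19 mm behind it; z points along the fingers, y is the line along which they close (so a half turn about z gives the same grasp; the last joint's range is limited). The gripper opens to 85 mm and grips with 20 to 120 N. Pads are 22 mm wide; open, the fingers measure 114 mm over their backs; the gripper's body (76 mm by 85 mm) begins 54 mm behind the grasp point. The pads swing forward as they close: fully open they stand 13 mm farther back than shut.
Start: joints at [0.99, 0.313, 0.046, 1.304, 0, 1.431], TCP at [0.245, 0.52, 0.201] pointing down, gripper open.
Joint ranges: [-2.76, 2.76], [-0.86, 1.69], [-1.03, 1.26], [-2.2, 2.34], [-1.47, 1.5], [-3.14, 3.14]. Speed limits (rad/s): [2.57, 2.57, 3.14, 3.14, 3.14, 3.14].

## Interface

Orientations are given as a unit quaternion [w, x, y, z].
In Python, from workcell import env gives the robot as it stands.
- The arm moves only by the tool move_arm, never from a script. Its argument "targets" is a list of rows, each a list of 3 entries, a list of its own where there are three numbers: the shift along the tool's x, y, z in mm, then the turn, a rotation vector about the tool's x, y, z in units of 10 degrees (1.0 is 10 degrees), then the closure, from -1 (fully open) to 1 (shut). In form: [[[dx, dy, dz], [ax, ay, az], gripper], ...]. A call has 1 to 5 rows; each row is the pose to reach, as a shift and turn from the pose commanded when the call began, along the tool's axes at that moment; what a row does not reach only later rows make up. A row lasts 1/8 s, in which the tool goes at most 62.5 mm and 10.7 degrees, less where a joint would pass 70% of its speed; a pose out of reach is approached as far as the arm can. A call with a gripper value outside its range is refused whole. The fingers move at their own pace and stop on an object; "squeeze" is the grip in N (left out, the last holds). Time passes only in rows, so rows that repeat a pose let the fingers close. It gives the time, the measured TCP pose, the force, the opening and the grip force at its end, in the units of the state.
- env.get_state(): the state, without advancing time (a new reading comes with each control period).
- env.read_camera(name): name is "scene" or "top" or "wrist"; returns a dict with "pixels" (480x640x3 uint8, red, green, blue), "fovy" (degrees; the focal length in pixels is half the picture's height over the tangent of half this angle, whatever the lens; pixels are square), "cx", "cy" (the principal point, pixels), "dist_coeffs" ([k1, k2, p1, p2, k3] as OpenCV has them; the pictures are not rectified), "extrinsics" (4x4, takes a point from world to camera coordinates); the wrist camera has in their place "mount" (4x4, takes a point from camera to tool coordinates, whose origin is the TCP and whose axes are the flange's). Camera axes: x right, y up, looking along -z (the intrinsics and any distortion apply to the point x, -y, -z); pixel columns grow to the right and rows downward; lengths in m; the calibration is good to about 2 mm. A picture is of the moment at which its call begins: read the wrist's pose just before it. There is no depth.
- env.hand_in(): hands the job in; it is judged then, once.
Trained networks look in a picture, given as the dict that the camera call returned (one of the last four; its "shot" number tells which), for a name from the list of things; names that differ only in an ending like _2 or _b are one class to them, and where a whole thing is asked for, a point or a joint stands for the part that bears it (a point fixed in the world has none). Each returns a list of dicts, best first, with "confidence" (0 to 1); they miss things now and then, are a little off and sometimes report something else, mostly with a low value. They report only what shows in the picture. A call takes as long as a camera call.
- env.spot_in(thing, picture): "centre" ([x, y, z] in m, in world coordinates, good to about 4 mm: the middle of the surface that is visible of it).
- env.regions_of(thing, picture): "mask" (480x640 bool, what is visible of it).
- env.landmark_of(thing, picture): "centre" ([x, y, z] in m, in world coordinates, good to about 4 mm: a listed point, or the origin of a listed thing).
The state is a dict: "clock": time; "joint_pos": joint angles; "qvel": joint speeds; "tau": joint torques, N m; "tcp_pos": TCP position; "orientation": TCP orientation; "wrist_force": force on the tool from outside, world axes, zero at the start; "ft_torque": the same for the moment, N m; "finger_gap": finger opening in m; "grip_force": force on a finger pad.
Only numpy, scipy, OpenCV 4.12 (cv2) and the standard library are available. Lean on these libraries where they do the work, as an engineer would, in place of code of your own. Each camera call takes 0.05 s, during which the arm holds its last target. There are 200 camera calls.

## Working session

There is one attempt and no reset: what is moved stays moved. The work goes in short steps, Python scripts to look and compute and a tool call to move; the robot and the scene stay as the last step left them, time stands still between calls to the robot, and variables do not carry over. Pictures are saved under pics/ and viewed, at most 12 in all, crops included, and the job is handed in when it is done.

Besides the shell and the picture viewer there is one more tool, called after "Request:" as name(argument=value, ...), one argument or row to a line, values as JSON. move_arm: Moves the arm, as the interface text tells. Its arguments: {"type":"object","properties":{"targets":{"type":"array","items":{"type":"array"}},"squeeze":{"type":"number"}},"required":["targets"]}

```bash
mkdir -p pics
cat > h.py <<'E'
import numpy as np, cv2
from scipy.spatial.transform import Rotation as R
from workcell import env
def save(p,n): cv2.imwrite(f'pics/{n}.png', p['pixels'][:,:,::-1])
def st():
    s=env.get_state(); return s
def Rt(s): 
    q=s['orientation']; return R.from_quat([q[1],q[2],q[3],q[0]])
def proj(p,P,E=None):
    E=p['extrinsics'] if E is None else E
    f=240/np.tan(np.radians(p['fovy'])/2)
    c=(np.array(E)@np.append(P,1))[:3]
    K=np.array([[f,0,p['cx']],[0,f,p['cy']],[0,0,1.]])
    return cv2.projectPoints(np.array([[c[0],-c[1],-c[2]]]),np.zeros(3),np.zeros(3),K,np.array(p['dist_coeffs'],float))[0].ravel()
def go(P,ang=None,s=None):
    """shift (mm, tool axes) and turn (10deg) to reach TCP P, tool down with tool-y heading ang (rad, mod pi)"""
    s=s or st(); r=Rt(s)
    d=r.inv().apply(np.array(P)-s['tcp_pos'])*1000
    t=np.zeros(3)
    if ang is not None:
        best=None
        for a in (ang,ang+np.pi):
            y=np.array([np.cos(a),np.sin(a),0]);z=np.array([0,0,-1.]);x=np.cross(y,z)
            v=(r.inv()*R.from_matrix(np.c_[x,y,z])).as_rotvec()
            if best is None or np.linalg.norm(v)<np.linalg.norm(best): best=v
        t=np.degrees(best)/10
    return d.round(1),t.round(2)
E
python3 - <<'E'
from h import *
s=st(); print({k:np.round(v,3).tolist() for k,v in s.items()})
for c in ('scene','top'):
    p=env.read_camera(c); save(p,c+'0')
    for n in ('latch_grip','leaf_a_hinge','leaf_b_hinge','leaf_b_edge','rack','module','fuse_pot','reel','meter','tub','driver','mug','carton'):
        print(c,n,[(np.round(d['centre'],3).tolist(),round(d['confidence'],2)) for d in env.landmark_of(n,p)[:2]])
E
```

```text
{'clock': 0.0, 'joint_pos': [0.99, 0.314, 0.045, 1.304, 0.0, 1.431], 'qvel': [-0.002, -0.0, -0.0, -0.0, -0.002, -0.0], 'tau': [-0.003, -48.063, 29.853, 0.019, -0.0, 0.0], 'tcp_pos': [0.245, 0.52, 0.2], 'orientation': [-0.0, 0.219, 0.976, -0.001], 'wrist_force': [-0.133, -0.109, -0.833], 'ft_torque': [0.053, -0.008, -0.028], 'grip_force': 0.0, 'finger_gap': 0.085}
scene latch_grip [([0.55, -0.043, 0.217], 0.53), ([0.383, 0.46, -0.0], 0.23)]
scene leaf_a_hinge [([0.522, -0.163, 0.163], 0.97)]
scene leaf_b_hinge [([0.269, 0.32, -0.002], 0.74), ([0.591, 0.132, 0.168], 0.57)]
scene leaf_b_edge [([0.57, 0.029, 0.164], 0.76)]
scene rack [([0.639, -0.04, -0.003], 0.58)]
scene module [([0.676, 0.015, 0.065], 0.62)]
scene fuse_pot [([0.656, -0.152, 0.072], 0.57), ([0.565, 0.027, 0.162], 0.2)]
scene reel [([0.637, 0.391, -0.003], 0.63)]
scene meter [([0.38, 0.46, -0.002], 0.79)]
scene tub [([0.463, -0.483, 0.001], 0.71)]
scene driver [([0.268, 0.316, -0.0], 0.62), ([0.382, 0.459, 0.001], 0.46)]
scene mug [([0.65, -0.415, -0.0], 0.91)]
scene carton [([0.298, -0.438, -0.003], 0.62)]
top latch_grip [([0.549, -0.046, 0.216], 0.55)]
top leaf_a_hinge [([0.52, -0.167, 0.162], 0.59)]
top leaf_b_hinge [([0.589, 0.125, 0.168], 0.74)]
top leaf_b_edge [([0.57, 0.031, 0.163], 0.73), ([0.382, 0.456, 0.005], 0.47)]
top rack []
top module [([0.67, 0.013, 0.07], 0.71)]
top fuse_pot [([0.286, -0.439, -0.003], 0.69), ([0.658, -0.157, 0.07], 0.57)]
top reel [([0.638, 0.392, 0.001], 0.82), ([0.289, -0.441, -0.003], 0.66)]
top meter [([0.384, 0.456, 0.005], 0.88)]
top tub [([0.46, -0.482, -0.005], 0.84)]
top driver [([0.264, 0.316, 0.002], 0.91)]
top mug []
top carton [([0.288, -0.441, -0.002], 0.96), ([0.462, -0.484, -0.004], 0.43)]
```

View pics/top0.png

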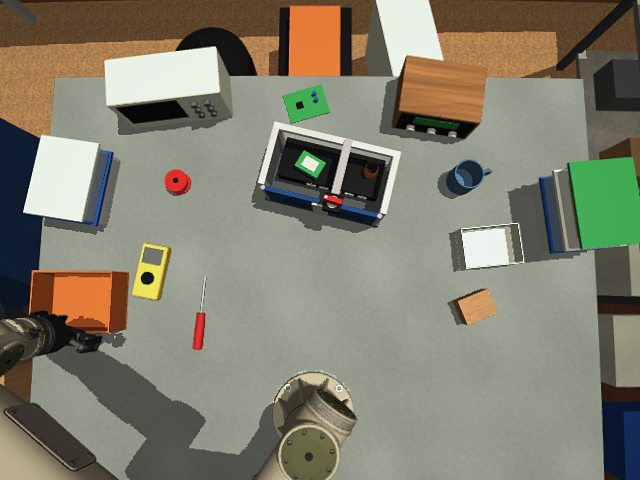

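View pics/scene0.png

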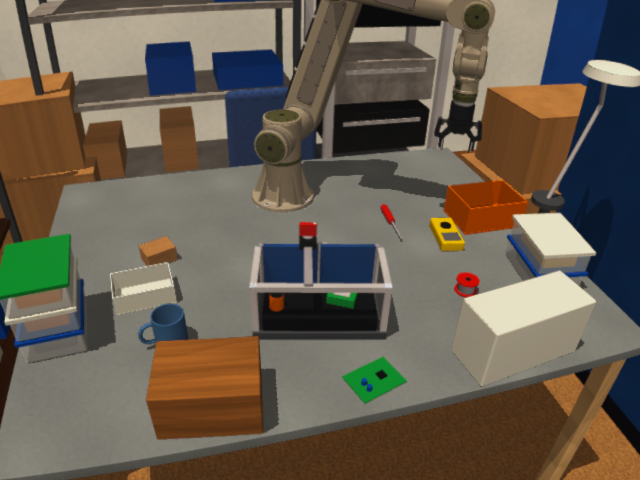

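Run:
```python
from h import *
ha=np.array([.521,-.165]);hb=np.array([.590,.1285])
u=(hb-ha);print(np.linalg.norm(u));u/=np.linalg.norm(u);th=np.arctan2(u[1],u[0]);print(u,np.degrees(th))
g=ha+.12*u;print(g, 'edge',hb-.1*u)
print(go([*g,.28],th+np.pi/2), go([*g,.28],th))
```

```text
0.3015016583702318
[0.22885446 0.97346065] 76.7703614405861
[ 0.54846254 -0.04818472] edge [0.56711455 0.03115394]
(array([-516.6, -384.6,  -79.4]), array([ 0. , -0. ,  7.8])) (array([-516.6, -384.6,  -79.4]), array([ 0. , -0. , -1.2]))
```

The top view shows the rack at about (330,175). Its red bar is at (333,200), slightly rotated, and the front faces the robot. The plain leaf is on the left, and its pixels agree with the networks. The scene view shows both leaves shut with the red handle at (308,230). I'll move above the handle now.

Request:
move_arm(
  targets=[
    [[-517, -385, -100], [0, 0, -10.2], -1],
    [[-517, -385, -100], [0, 0, -10.2], -1],
    [[-517, -385, -100], [0, 0, -10.2], -1],
    [[-517, -385, -100], [0, 0, -10.2], -1],
    [[-517, -385, -100], [0, 0, -10.2], -1],
  ],
)

```text
clock: 2.02
tcp_pos: [0.3782, 0.274, 0.2444]
orientation: [0.0, -0.202, 0.979, 0.0]
wrist_force: [0.3, -0.3, -0.6]
finger_gap: 0.0852
grip_force: 0.0
```

Run:
```python
from h import *
s=st();print(s['clock'],s['joint_pos'],s['tcp_pos']);print(go([.5485,-.048,.30],np.radians(166.8)))
```

```text
2.025 [ 4.54699136e-01  9.22906666e-02 -1.24377468e-01  1.35317282e+00
  3.59784072e-05  4.76630115e-02] [0.3782221  0.27396026 0.2443606 ]
(array([ -29. , -363.1,  -55.6]), array([-0.  ,  0.01, -5.35]))
```

Request:
move_arm(
  targets=[
    [[-29, -363, -56], [0, 0, -5.35], -1],
    [[-29, -363, -56], [0, 0, -5.35], -1],
    [[-29, -363, -56], [0, 0, -5.35], -1],
    [[-29, -363, -56], [0, 0, -5.35], -1],
    [[-29, -363, -56], [0, 0, -5.35], -1],
  ],
)

```text
clock: 2.65
tcp_pos: [0.5051, 0.0332, 0.2862]
orientation: [0.0, -0.578, 0.816, -0.0]
wrist_force: [0.1, 0.6, -0.3]
finger_gap: 0.0858
grip_force: 0.0
```

Run:
```python
from h import *
s=st();print(s['clock'],s['joint_pos'],s['tcp_pos']);print(go([.5485,-.048,.30],np.radians(166.8)))
```

```text
2.65 [-9.33383182e-02  1.67469133e-01  6.44630215e-02  1.46700131e+00
  3.08305021e-04 -1.32678996e+00] [0.50513571 0.0331663  0.28624508]
(array([ 62.2, -67.8, -13.7]), array([-0.  ,  0.  , -0.61]))
```

Request:
move_arm(
  targets=[
    [[62, -68, -14], [0, 0, -0.61], -1],
    [[62, -68, -14], [0, 0, -0.61], -1],
    [[62, -68, -14], [0, 0, -0.61], -1],
  ],
)

```text
clock: 3.02
tcp_pos: [0.5486, -0.0487, 0.2993]
orientation: [-0.0, -0.617, 0.787, -0.0]
wrist_force: [-0.2, -0.2, -0.1]
finger_gap: 0.0854
grip_force: 0.0
```

Run:
```python
from h import *
s=st();print(s['clock'],np.round(s['joint_pos'],2),s['tcp_pos'])
p=env.read_camera('wrist');save(p,'w1')
for n in ('latch_grip','leaf_a_hinge','leaf_b_hinge','leaf_b_edge'):
    print(n,[(np.round(d['centre'],4).tolist(),round(d['confidence'],2)) for d in env.landmark_of(n,p)[:2]])
```

```text
3.025 [-0.23  0.26  0.21  1.52 -0.   -1.56] [ 0.54859694 -0.04867757  0.29931538]
latch_grip [([0.5455, -0.0446, 0.2158], 0.97), ([0.6573, -0.1537, 0.0697], 0.69)]
leaf_a_hinge [([0.5192, -0.1616, 0.1674], 0.84)]
leaf_b_hinge [([0.5879, 0.1281, 0.1645], 0.96), ([0.5472, -0.0461, 0.2156], 0.6)]
leaf_b_edge [([0.5686, 0.0309, 0.1623], 0.79)]
```

View pics/w1.png

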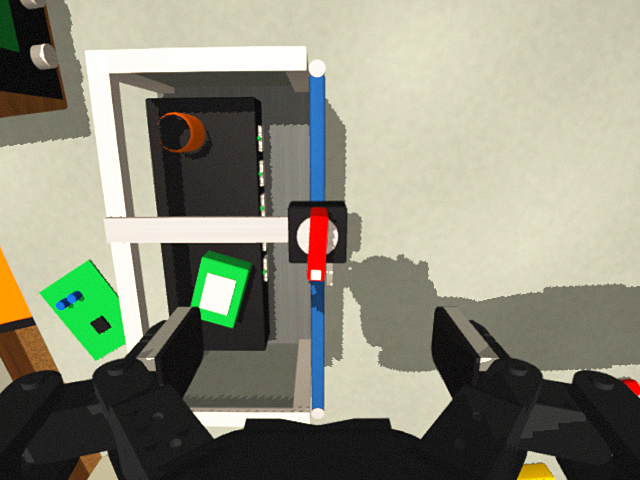

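The wrist view shows the red bar at (318,243) over the black housing, lying along the blue leaf. It is at the expected place between the fingers. The module is at (220,290) and the pot at (183,133). I'll descend and grip.

Request:
move_arm(
  targets=[
    [[-2, 1.5, 50], [0, 0, 0], -1],
    [[-2, 1.5, 80], [0, 0, 0], -0.3],
    [[-2, 1.5, 97], [0, 0, 0], 0],
    [[-2, 1.5, 97], [0, 0, 0], 0.4],
    [[-2, 1.5, 97], [0, 0, 0], 1],
  ],
  squeeze=30,
)

```text
clock: 3.9
tcp_pos: [0.5469, -0.0436, 0.2038]
orientation: [0.0, -0.619, 0.785, -0.001]
wrist_force: [0.1, -0.7, 0.0]
finger_gap: 0.0126
grip_force: 0.0
```

Request:
move_arm(
  targets=[
    [[0, 0, 0], [0, 0, 0], 1],
    [[0, 0, 0], [0, 0, 0], 1],
    [[0, 0, 0], [0, 0, 0], 1],
  ],
)

```text
clock: 4.28
tcp_pos: [0.5469, -0.0443, 0.2031]
orientation: [0.0, -0.619, 0.786, -0.0]
wrist_force: [0.0, -0.2, 0.1]
finger_gap: 0.0003
grip_force: 0.0
```

Run:
```python
from h import *
s=st();print(s['clock'],s['finger_gap'],s['grip_force'])
p=env.read_camera('wrist');q=env.read_camera('scene')
im=np.vstack([p['pixels'][::1],cv2.resize(q['pixels'][150:330,200:440],(640,480))]);im=cv2.resize(im,(400,600))
cv2.imwrite('pics/w2.png',im[:,:,::-1])
```

```text
4.275 0.00033026777129983723 0.0
```

View pics/w2.png

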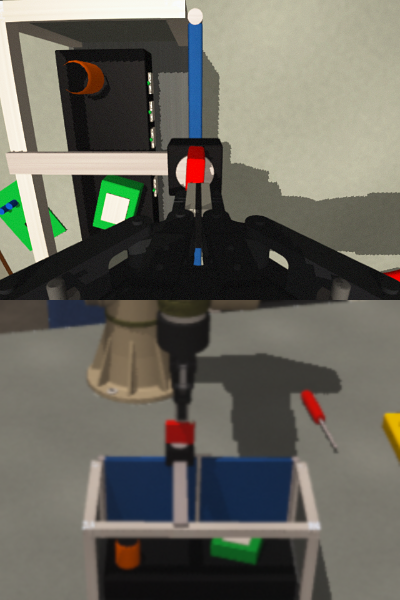

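Run:
```python
from h import *
s=st()
p=env.read_camera('wrist')
M=np.array(p['mount']);print(M.round(3),p['fovy'],p['cx'],p['cy'],p['dist_coeffs'])
T=np.eye(4);T[:3,:3]=Rt(s).as_matrix();T[:3,3]=s['tcp_pos']
E=np.linalg.inv(T@M)
for P in ([.5475,-.0465,.231],[.5475,-.0465,.195],s['tcp_pos'],[.5205,-.1645,.165],[.5475-.229*.022,-.0465-.973*.022,.231],[.5475+.229*.022,-.0465+.973*.022,.231]): print(P,proj(p,P,E).round(0))
for n in ('latch_grip','leaf_a_hinge','leaf_b_edge'):
    print(n,[(np.round(d['centre'],4).tolist(),round(d['confidence'],2)) for d in env.landmark_of(n,p)[:2]])
m=env.regions_of('latch',p)
print([(d['confidence'],np.argwhere(d['mask']).min(0),np.argwhere(d['mask']).max(0)) for d in m[:2]])
```

```text
[[-0.     0.963  0.269  0.068]
 [ 1.     0.     0.     0.001]
 [ 0.     0.269 -0.963 -0.174]
 [ 0.     0.     0.     1.   ]] 63.45899869792027 317.0906846323609 245.99512744052944 [-0.04741503  0.          0.          0.          0.        ]
[0.5475, -0.0465, 0.231] [312. 305.]
[0.5475, -0.0465, 0.195] [313. 275.]
[ 0.54672796 -0.04424453  0.20286644] [315. 285.]
[0.5205, -0.1645, 0.165] [310.  23.]
[0.542462, -0.067906, 0.231] [311. 254.]
[0.552538, -0.025094, 0.231] [312. 353.]
latch_grip [([0.5471, -0.0467, 0.2184], 0.74)]
leaf_a_hinge [([0.518, -0.1622, 0.1681], 0.97)]
leaf_b_edge []
[(0.63, array([233, 281]), array([302, 341])), (0.36, array([281, 148]), array([365, 229]))]
```

Run:
```python
from h import *
p=env.read_camera('wrist')
im=cv2.resize(p['pixels'][200:460,180:450],(780,600)[:2] if 0 else (620,597),interpolation=cv2.INTER_CUBIC)
im=np.clip(im.astype(float)*1.8+15,0,255).astype(np.uint8)
cv2.imwrite('pics/w3.png',im[:,:,::-1])
```

```text
(no output)
```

View pics/w3.png

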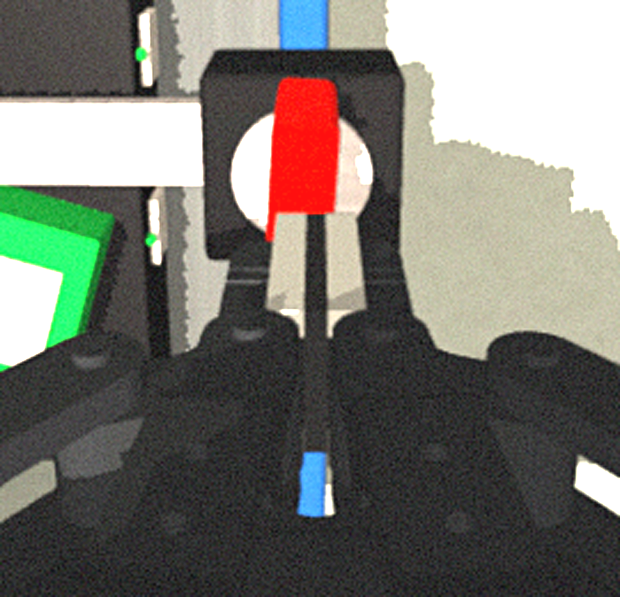

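Run:
```python
from h import *
s=st();p=env.read_camera('scene')
for n,P in (('tcp',s['tcp_pos']),('bartop',[.5475,-.0465,.231]),('grip',[.5475,-.0465,.215]),('hous',[.5475,-.0465,.195])): 
    u=proj(p,P);print(n,u.round(1),((u-[270,180])*7.5).round())
im=cv2.resize(p['pixels'][180:260,270:350],(600,600),interpolation=cv2.INTER_CUBIC)
im=np.clip(im.astype(float)*1.6+10,0,255).astype(np.uint8)
cv2.imwrite('pics/s3.png',im[:,:,::-1])
```

```text
tcp [307.5 231.9] [281. 389.]
bartop [306.8 222.7] [276. 320.]
grip [306.8 228.1] [276. 360.]
hous [306.7 234.7] [275. 410.]
```

View pics/s3.png

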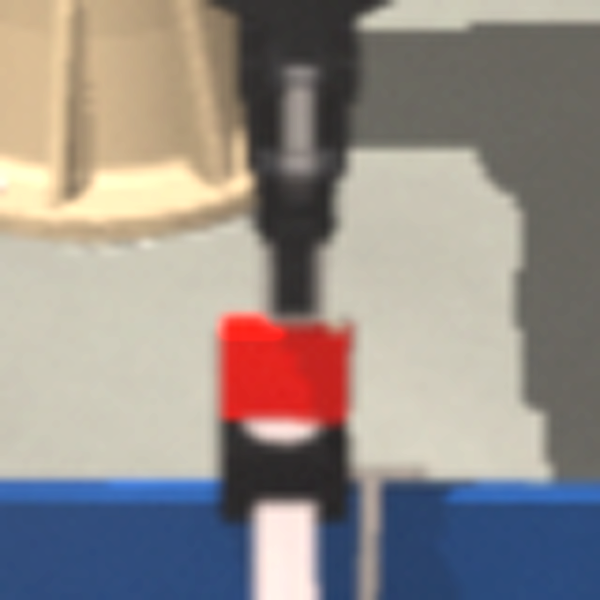

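The scene crop shows the fingertips ending at the bar's top edge (290,318), with no finger in front of the red face. I'll open in place to see how deep the tips really are.

Request:
move_arm(
  targets=[
    [[0, 0, 0], [0, 0, 0], 0.2],
    [[0, 0, 0], [0, 0, 0], 0.2],
    [[0, 0, 0], [0, 0, 0], 0.2],
    [[0, 0, 0], [0, 0, 0], 0.2],
  ],
)

```text
clock: 5.22
tcp_pos: [0.5467, -0.0441, 0.2027]
orientation: [0.0, -0.619, 0.786, 0.0]
wrist_force: [-0.6, -0.1, -0.8]
finger_gap: 0.0344
grip_force: 0.0
```

Run:
```python
from h import *
s=st();print(s['clock'],s['tcp_pos'],s['finger_gap'],s['wrist_force'])
p=env.read_camera('scene');q=env.read_camera('wrist')
a=cv2.resize(p['pixels'][180:260,270:350],(400,400),interpolation=cv2.INTER_CUBIC)
b=cv2.resize(q['pixels'][160:460,170:470],(400,400),interpolation=cv2.INTER_CUBIC)
im=np.clip(np.hstack([a,b]).astype(float)*1.7+15,0,255).astype(np.uint8)
cv2.imwrite('pics/s4.png',im[:,:,::-1])
```

```text
5.225 [ 0.54665248 -0.04414578  0.20270188] 0.03435984382276948 [-0.59850804 -0.10857957 -0.78661091]
```

View pics/s4.png

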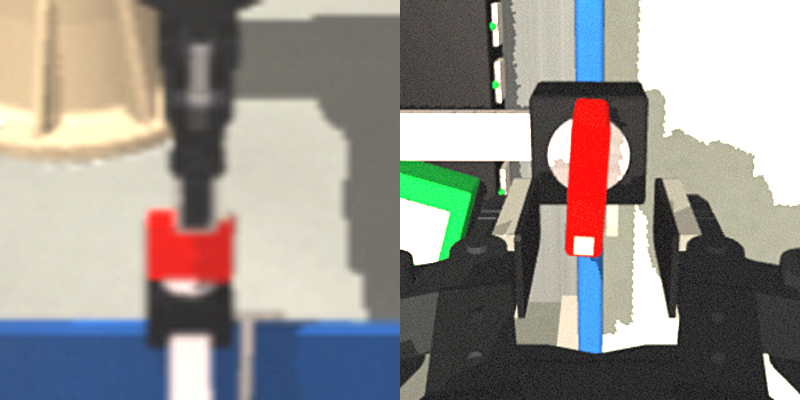

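The bar lies between the open fingers at (585,180), but the tips reach only about 3 mm below the bar's top. They sit about 25 mm higher than the TCP reading implies. I'll descend further in small steps and watch the force.

Request:
move_arm(
  targets=[
    [[4, 0, 2], [0, 0, 0], 0.2],
    [[4, 0, 4], [0, 0, 0], 0.2],
    [[4, 0, 6], [0, 0, 0], 0.2],
    [[4, 0, 8], [0, 0, 0], 0.2],
    [[4, 0, 10], [0, 0, 0], 0.2],
  ],
)

```text
clock: 5.95
tcp_pos: [0.5457, -0.048, 0.1926]
orientation: [0.0, -0.619, 0.786, 0.0]
wrist_force: [-0.3, 1.7, 0.2]
finger_gap: 0.0344
grip_force: 0.0
```

Request:
move_arm(
  targets=[
    [[0, 0, 2], [0, 0, 0], 0.2],
    [[0, 0, 4], [0, 0, 0], 0.2],
    [[0, 0, 6], [0, 0, 0], 0.2],
    [[0, 0, 8], [0, 0, 0], 0.2],
    [[0, 0, 10], [0, 0, 0], 0.2],
  ],
)

```text
clock: 6.58
tcp_pos: [0.5457, -0.048, 0.1826]
orientation: [0.0, -0.619, 0.786, 0.0]
wrist_force: [0.4, 0.2, 0.6]
finger_gap: 0.0341
grip_force: 0.0
```

Run:
```python
from h import *
s=st();print(s['clock'],s['tcp_pos'],s['finger_gap'],s['wrist_force'])
p=env.read_camera('scene');q=env.read_camera('wrist')
a=cv2.resize(p['pixels'][180:260,270:350],(400,400),interpolation=cv2.INTER_CUBIC)
b=cv2.resize(q['pixels'][160:460,170:470],(400,400),interpolation=cv2.INTER_CUBIC)
im=np.clip(np.hstack([a,b]).astype(float)*1.7+15,0,255).astype(np.uint8)
cv2.imwrite('pics/s5.png',im[:,:,::-1])
```

```text
6.575 [ 0.54572724 -0.04804196  0.18261164] 0.03411695976650892 [0.39591077 0.20147957 0.56814184]
```

View pics/s5.png

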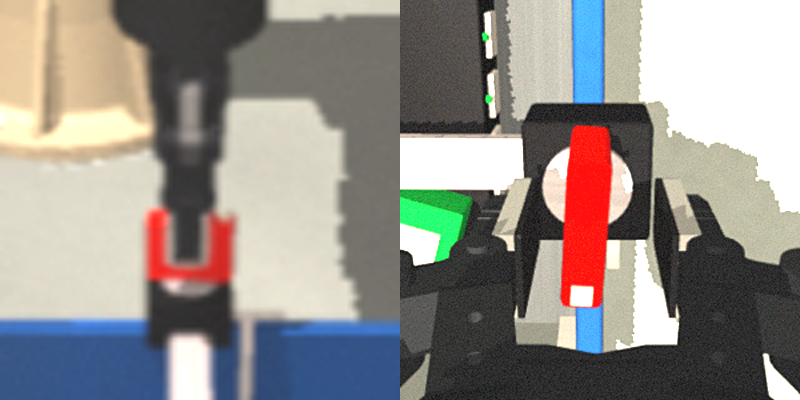

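The tips now overlap the bar by about 20 mm and are centred on it: the finger at (190,235) in the scene crop, and the bar between the pads in the wrist crop. Closing.

Request:
move_arm(
  targets=[
    [[0, 0, 0], [0, 0, 0], 1],
    [[0, 0, 0], [0, 0, 0], 1],
    [[0, 0, 0], [0, 0, 0], 1],
    [[0, 0, 0], [0, 0, 0], 1],
  ],
  squeeze=40,
)

```text
clock: 7.18
tcp_pos: [0.5459, -0.0481, 0.183]
orientation: [0.0, -0.619, 0.786, -0.0]
wrist_force: [-0.6, -0.2, 1.8]
finger_gap: 0.0111
grip_force: 40.7
```

Request:
move_arm(
  targets=[
    [[0, 0, 0], [0, 0, 0.9], 1],
    [[0, 0, 0], [0, 0, 1.8], 1],
    [[0, 0, 0], [0, 0, 2.6], 1],
    [[0, 0, 0], [0, 0, 2.6], 1],
  ],
)

```text
clock: 7.68
tcp_pos: [0.5459, -0.048, 0.183]
orientation: [0.0, -0.427, 0.904, -0.0]
wrist_force: [0.1, 0.9, 2.4]
finger_gap: 0.0108
grip_force: 40.6
```

Request:
move_arm(
  targets=[
    [[0.9, 1.8, 0], [0, 0, 0], 1],
    [[1.8, 3.6, 0], [0, 0, 0], 1],
    [[1.8, 3.6, 0], [0, 0, 0], 1],
  ],
)

```text
clock: 8.05
tcp_pos: [0.5418, -0.0472, 0.183]
orientation: [0.0, -0.426, 0.905, -0.0]
wrist_force: [1.4, -0.2, 2.7]
finger_gap: 0.0106
grip_force: 40.6
```

Request:
move_arm(
  targets=[
    [[0.5, 1, 0], [0, 0, 0], 1],
    [[0.9, 1.8, 0], [0, 0, 0], 1],
    [[0.9, 1.8, 0], [0, 0, 0], 1],
  ],
)

```text
clock: 8.43
tcp_pos: [0.5399, -0.0468, 0.183]
orientation: [0.0, -0.426, 0.905, -0.0]
wrist_force: [0.7, -1.3, 3.9]
finger_gap: 0.011
grip_force: 40.8
```

Request:
move_arm(
  targets=[
    [[0.5, 1, 0], [0, 0, 0], 1],
    [[0.9, 1.8, 0], [0, 0, 0], 1],
    [[1.3, 2.6, 0], [0, 0, 0], 1],
  ],
)

```text
clock: 8.8
tcp_pos: [0.5371, -0.0463, 0.183]
orientation: [0.0, -0.426, 0.905, -0.0]
wrist_force: [1.2, -1.8, 4.9]
finger_gap: 0.011
grip_force: 40.9
```

Request:
move_arm(
  targets=[
    [[0.9, 1.8, 0], [0, 0, 0], 1],
    [[1.8, 3.6, 0], [0, 0, 0], 1],
    [[2.2, 4.5, 0], [0, 0, 0], 1],
    [[2.2, 4.5, 0], [0, 0, 0], 1],
  ],
)

```text
clock: 9.3
tcp_pos: [0.532, -0.0456, 0.1829]
orientation: [-0.0, -0.426, 0.905, -0.001]
wrist_force: [0.6, -5.5, 5.4]
finger_gap: 0.0108
grip_force: 41.0
```

Run:
```python
from h import *
s=st();print(s['clock'],s['tcp_pos'],s['wrist_force'],s['ft_torque'])
p=env.read_camera('top');q=env.read_camera('wrist')
u=proj(p,[.54,-.045,.2]).astype(int)
a=cv2.resize(p['pixels'][u[1]-30:u[1]+30,u[0]-40:u[0]+40],(400,300),interpolation=cv2.INTER_CUBIC)
b=cv2.resize(q['pixels'][:,80:560],(400,400))
im=np.zeros((400,800,3),np.uint8);im[:300,:400]=a;im[:,400:]=b
im=np.clip(im.astype(float)*1.7+15,0,255).astype(np.uint8)
cv2.imwrite('pics/s6.png',im[:,:,::-1])
```

```text
9.3 [ 0.53202124 -0.04560219  0.18292321] [ 0.57073393 -5.47341712  5.42721595] [-1.04279038 -0.07164187  0.05641305]
```

View pics/s6.png

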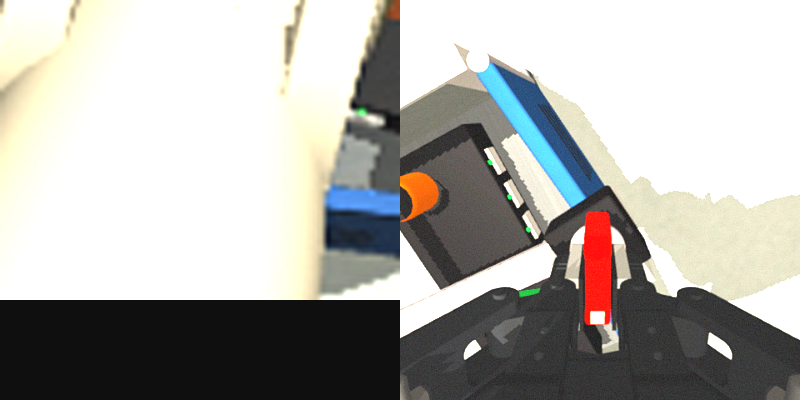

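The wrist view shows the red leaf swung out a few degrees: hinge at (478,62), housing at (600,210). The TCP moved 14 mm with about 1 N, so the latch let go at about 0.45 rad. Now I'll work out the arc about the hinge.

```bash
cat >> h.py <<'E'
def arc(H,degs,s=None):
    """rows (shift mm, az in 10deg) carrying the tool rigidly about vertical through H by degs (ccw +)"""
    s=s or st(); r=Rt(s); P=s['tcp_pos']; h=np.array([*H,P[2]])
    for d in degs:
        Q=h+R.from_euler('z',d,degrees=True).apply(P-h)
        print(d,(r.inv().apply(Q-P)*1000).round(1).tolist(), -d/10)
E
python3 - <<'E'
from h import *
arc([.5205,-.1645],[4,9,14,19,24])
E
```

```text
4 [4.9, 6.7, -0.0] -0.4
9 [11.7, 14.7, 0.0] -0.9
14 [19.1, 21.9, 0.0] -1.4
19 [27.2, 28.6, 0.0] -1.9
24 [35.8, 34.5, 0.0] -2.4
```

Request:
move_arm(
  targets=[
    [[4.9, 6.7, 0], [0, 0, -0.4], 1],
    [[11.7, 14.7, 0], [0, 0, -0.9], 1],
    [[19.1, 21.9, 0], [0, 0, -1.4], 1],
    [[27.2, 28.6, 0], [0, 0, -1.9], 1],
    [[35.8, 34.5, 0], [0, 0, -2.4], 1],
  ],
)

```text
clock: 10.02
tcp_pos: [0.4831, -0.0512, 0.1829]
orientation: [0.0, -0.606, 0.796, -0.001]
wrist_force: [3.4, -5.0, 3.9]
finger_gap: 0.011
grip_force: 40.8
```

Request:
move_arm(
  targets=[
    [[4.9, 6.7, 0], [0, 0, -0.4], 1],
    [[11.7, 14.7, 0], [0, 0, -0.9], 1],
    [[19.1, 21.9, 0], [0, 0, -1.4], 1],
    [[27.2, 28.6, 0], [0, 0, -1.9], 1],
    [[35.8, 34.5, 0], [0, 0, -2.4], 1],
  ],
)

```text
clock: 10.65
tcp_pos: [0.4408, -0.0762, 0.1829]
orientation: [-0.001, 0.758, -0.652, 0.001]
wrist_force: [5.0, -2.6, 2.3]
finger_gap: 0.0107
grip_force: 40.7
```

Request:
move_arm(
  targets=[
    [[4.9, 6.7, 0], [0, 0, -0.4], 1],
    [[11.7, 14.7, 0], [0, 0, -0.9], 1],
    [[19.1, 21.9, 0], [0, 0, -1.4], 1],
    [[27.2, 28.6, 0], [0, 0, -1.9], 1],
    [[35.8, 34.5, 0], [0, 0, -2.4], 1],
  ],
)

```text
clock: 11.28
tcp_pos: [0.4121, -0.1162, 0.1829]
orientation: [-0.001, 0.877, -0.48, 0.001]
wrist_force: [5.6, -0.1, 2.2]
finger_gap: 0.011
grip_force: 40.7
```

Run:
```python
from h import *
s=st();print(s['clock'],s['tcp_pos'],s['joint_pos'].round(2) if hasattr(s['joint_pos'],'round') else s['joint_pos'])
d=np.array(s['tcp_pos'])[:2]-[.5205,-.1645];print(np.linalg.norm(d),np.degrees(np.arctan2(d[1],d[0])))
arc([.5205,-.1645],[4,8,12,15])
```

```text
11.275 [ 0.41214409 -0.1162219   0.1829312 ] [-0.46  0.03 -0.34  1.2   0.   -2.6 ]
0.11862452495281492 155.9845837875473
4 [4.8, 6.8, -0.0] -0.4
8 [10.0, 13.2, -0.0] -0.8
12 [15.7, 19.2, -0.0] -1.2
15 [20.3, 23.4, -0.1] -1.5
```

Request:
move_arm(
  targets=[
    [[4.8, 6.8, 0], [0, 0, -0.4], 1],
    [[10, 13.2, 0], [0, 0, -0.8], 1],
    [[15.7, 19.2, 0], [0, 0, -1.2], 1],
    [[15.7, 19.2, 0], [0, 0, -1.2], 1],
  ],
)

```text
clock: 11.78
tcp_pos: [0.4047, -0.14, 0.1829]
orientation: [-0.001, 0.922, -0.387, 0.001]
wrist_force: [5.1, -1.6, 3.0]
finger_gap: 0.0106
grip_force: 40.7
```

Request:
move_arm(
  targets=[
    [[0, 0, 0], [0, 0, 0], 0.4],
    [[0, 0, 0], [0, 0, 0], 0.2],
    [[0, 0, 0], [0, 0, 0], 0.2],
    [[0, 0, -40], [0, 0, 0], 0.2],
    [[0, 0, -90], [0, 0, 0], 0.2],
  ],
)

```text
clock: 12.4
tcp_pos: [0.4021, -0.1389, 0.2725]
orientation: [-0.0, 0.922, -0.387, -0.002]
wrist_force: [0.2, -0.9, -0.4]
finger_gap: 0.0345
grip_force: 0.0
```

Run:
```python
from h import *
s=st();print(s['clock'],s['tcp_pos'],s['joint_pos'])
for c in('top','wrist'):
    p=env.read_camera(c)
    if c=='top':save(p,'top1')
    for n in ('latch_grip','leaf_a_hinge','leaf_b_hinge','leaf_b_edge'):
        print(c,n,[(np.round(d['centre'],4).tolist(),round(d['confidence'],2)) for d in env.landmark_of(n,p)[:2]])
```

```text
12.4 [ 0.40206383 -0.13893429  0.27252969] [-5.22045674e-01  1.23730978e-02 -1.41293096e-01  1.42097215e+00
  1.88929165e-04 -2.86850615e+00]
top latch_grip [([0.4617, -0.4856, -0.003], 0.33)]
top leaf_a_hinge [([0.5931, 0.126, 0.1641], 0.61), ([0.5212, -0.1665, 0.1633], 0.55)]
top leaf_b_hinge [([0.5914, 0.1249, 0.1641], 0.55)]
top leaf_b_edge [([0.5671, 0.0303, 0.1662], 0.82), ([0.4591, -0.484, -0.0036], 0.67)]
wrist latch_grip [([0.3996, -0.1372, 0.2196], 0.84)]
wrist leaf_a_hinge [([0.5177, -0.1606, 0.1652], 0.56)]
wrist leaf_b_hinge []
wrist leaf_b_edge [([0.5702, 0.033, 0.1646], 0.74)]
```

Run:
```python
from h import *
print(go([.569,.031,.25],np.radians(167)))
```

```text
(array([  -5.1, -238.1,   21.6]), array([0.01, 0.01, 5.74]))
```

View pics/top1.png

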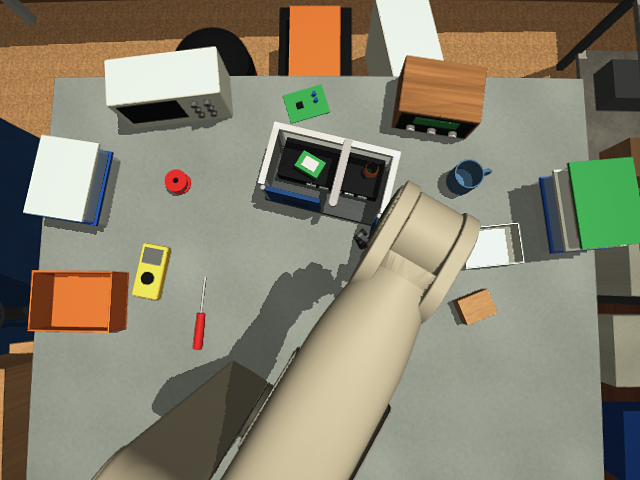

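The red leaf is out of the doorway, hidden under the arm. The plain leaf at (290,200) is still shut, and the module (310,162), pot (370,172) and bench items have not moved. On to the plain leaf.

Request:
move_arm(
  targets=[
    [[-5, -238, 0], [0, 0, 5.74], 0.2],
    [[-5, -238, 0], [0, 0, 5.74], 0.2],
    [[-5, -238, 0], [0, 0, 5.74], 0.2],
    [[-5, -238, 0], [0, 0, 5.74], 0.2],
    [[-5, -238, 0], [0, 0, 5.74], 0.2],
  ],
)

```text
clock: 13.52
tcp_pos: [0.5712, 0.0333, 0.2708]
orientation: [-0.0, -0.673, 0.74, 0.001]
wrist_force: [0.4, -0.4, 0.1]
finger_gap: 0.0342
grip_force: 0.0
```

Run:
```python
from h import *
s=st();print(s['tcp_pos'],s['joint_pos'])
print(go([.569,.031,.23],np.radians(167)))
```

```text
[0.57117382 0.03328671 0.27078646] [-8.24212870e-02  3.02448971e-01  2.01431401e-01  1.47182596e+00
  5.96283344e-04 -1.55793256e+00]
(array([ 2.5,  1.9, 40.8]), array([0.01, 0.  , 0.75]))
```

Request:
move_arm(
  targets=[
    [[2.5, 2, 20], [0, 0, 0.75], 0.2],
    [[2.5, 2, 41], [0, 0, 0.75], 0.2],
    [[2.5, 2, 41], [0, 0, 0.75], 0.2],
  ],
)

```text
clock: 13.9
tcp_pos: [0.5659, 0.0284, 0.2294]
orientation: [-0.002, -0.624, 0.782, 0.002]
wrist_force: [-0.1, 0.1, 0.1]
finger_gap: 0.034
grip_force: 0.0
```

Run:
```python
from h import *
s=st();print(s['tcp_pos'])
p=env.read_camera('wrist');save(p,'w7')
for n in ('leaf_b_hinge','leaf_b_edge'):
    print(n,[(np.round(d['centre'],4).tolist(),round(d['confidence'],2)) for d in env.landmark_of(n,p)[:2]])
T=np.eye(4);T[:3,:3]=Rt(s).as_matrix();T[:3,3]=s['tcp_pos'];E=np.linalg.inv(T@np.array(p['mount']))
for P in ([.569,.031,.165],[.59,.1285,.165]):print(proj(p,P,E))
```

```text
[0.56594606 0.0284055  0.22941405]
leaf_b_hinge [([0.5898, 0.124, 0.1647], 0.89)]
leaf_b_edge [([0.5698, 0.0301, 0.1628], 0.7)]
[311.47801299 252.81695359]
[313.66970672 386.89509368]
```

View pics/w7.png

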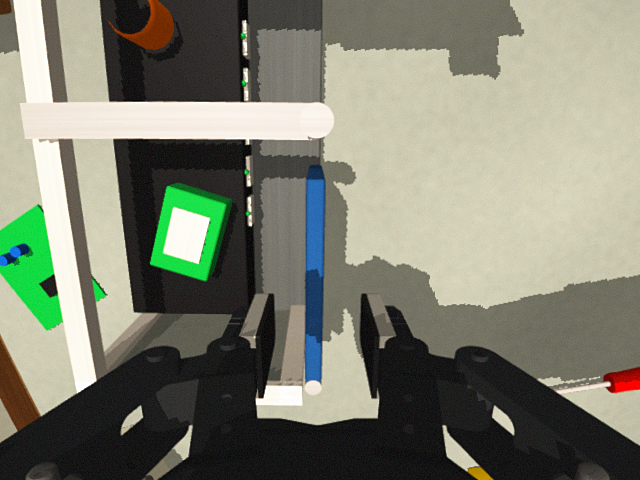

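The wrist view shows the plain leaf running from (315,170) to its hinge at (313,387), centred between the pads at columns 270 and 370. The module and pot are undisturbed. I'll descend and pinch.

Request:
move_arm(
  targets=[
    [[-3, -2.3, 30], [0, 0, 0], 0.2],
    [[-3, -2.3, 60], [0, 0, 0], 0.2],
    [[-3, -2.3, 85], [0, 0, 0], 0.2],
    [[-3, -2.3, 105], [0, 0, 0], 0.2],
    [[-3, -2.3, 113], [0, 0, 0], 0.2],
  ],
  squeeze=40,
)

```text
clock: 14.68
tcp_pos: [0.5703, 0.0305, 0.1185]
orientation: [-0.0, -0.624, 0.782, 0.0]
wrist_force: [-0.1, 0.1, 0.9]
finger_gap: 0.0342
grip_force: 0.0
```

Request:
move_arm(
  targets=[
    [[0, 0, 0], [0, 0, 0], 0.6],
    [[0, 0, 0], [0, 0, 0], 1],
    [[0, 0, 0], [0, 0, 0], 1],
    [[0, 0, 0], [0, 0, 0], 1],
  ],
)

```text
clock: 15.18
tcp_pos: [0.5679, 0.0311, 0.1194]
orientation: [-0.001, -0.624, 0.782, 0.002]
wrist_force: [-6.5, 1.9, 1.8]
finger_gap: 0.011
grip_force: 40.8
```

Run:
```python
from h import *
s=st();print(s['tcp_pos'],s['finger_gap'],s['grip_force'],s['wrist_force'])
d=np.array(s['tcp_pos'])[:2]-[.590,.127];print(np.linalg.norm(d),np.degrees(np.arctan2(d[1],d[0])))
arc([.590,.127],[-3,-8,-13,-18,-23])
```

```text
[0.56794623 0.03108431 0.11937169] 0.01096179974919896 40.82664728164673 [-6.50933169  1.92542226  1.83842217]
0.09841843054783381 -102.9488849140837
-3 [-0.1, 5.2, 0.0] 0.3
-8 [-1.0, 13.7, 0.1] 0.8
-13 [-2.6, 22.1, 0.1] 1.3
-18 [-4.9, 30.4, 0.1] 1.8
-23 [-7.9, 38.4, 0.2] 2.3
```

Request:
move_arm(
  targets=[
    [[-0.1, 5.2, 0], [0, 0, 0.3], 1],
    [[-1, 13.7, 0], [0, 0, 0.8], 1],
    [[-2.6, 22.1, 0], [0, 0, 1.3], 1],
    [[-4.9, 30.4, 0], [0, 0, 1.8], 1],
    [[-7.9, 38.4, 0], [0, 0, 2.3], 1],
  ],
)

```text
clock: 15.8
tcp_pos: [0.5336, 0.0468, 0.1194]
orientation: [-0.001, -0.454, 0.891, 0.0]
wrist_force: [-2.2, 0.0, -1.9]
finger_gap: 0.0113
grip_force: 40.3
```

Request:
move_arm(
  targets=[
    [[-0.1, 5.2, 0], [0, 0, 0.3], 1],
    [[-1, 13.7, 0], [0, 0, 0.8], 1],
    [[-2.6, 22.1, 0], [0, 0, 1.3], 1],
    [[-4.9, 30.4, 0], [0, 0, 1.8], 1],
    [[-7.9, 38.4, 0], [0, 0, 2.3], 1],
  ],
)

```text
clock: 16.42
tcp_pos: [0.5065, 0.0758, 0.1194]
orientation: [-0.001, -0.268, 0.963, 0.0]
wrist_force: [-3.9, 0.2, -1.0]
finger_gap: 0.0112
grip_force: 40.4
```

Request:
move_arm(
  targets=[
    [[-0.1, 5.2, 0], [0, 0, 0.3], 1],
    [[-1, 13.7, 0], [0, 0, 0.8], 1],
    [[-2.6, 22.1, 0], [0, 0, 1.3], 1],
    [[-4.9, 30.4, 0], [0, 0, 1.8], 1],
    [[-7.9, 38.4, 0], [0, 0, 2.3], 1],
  ],
)

```text
clock: 17.05
tcp_pos: [0.4929, 0.1132, 0.1194]
orientation: [-0.002, -0.071, 0.998, 0.0]
wrist_force: [-5.5, 0.8, 0.6]
finger_gap: 0.011
grip_force: 40.5
```

Run:
```python
from h import *
s=st();print(s['tcp_pos'],s['finger_gap'],s['grip_force'],s['wrist_force'],s['joint_pos'])
d=np.array(s['tcp_pos'])[:2]-[.590,.127];print(np.linalg.norm(d),np.degrees(np.arctan2(d[1],d[0])))
arc([.590,.127],[-5,-10,-15,-20,-22])
```

```text
[0.49286748 0.11318351 0.11936895] 0.01102573590704599 40.505080819129944 [-5.54217579  0.821407    0.55627111] [ 6.63903331e-02  2.23490016e-01 -2.77823883e-01  1.07257774e+00
  7.14882916e-04 -7.47972154e-02]
0.09811025187512619 -171.90434178365757
-5 [-0.4, 8.6, 0.0] 0.5
-10 [-1.5, 17.0, 0.0] 1.0
-15 [-3.3, 25.4, 0.0] 1.5
-20 [-5.9, 33.6, 0.0] 2.0
-22 [-7.1, 36.8, 0.0] 2.2
```

Request:
move_arm(
  targets=[
    [[-0.4, 8.6, 0], [0, 0, 0.5], 1],
    [[-1.5, 17, 0], [0, 0, 1.0], 1],
    [[-3.3, 25.4, 0], [0, 0, 1.5], 1],
    [[-5.9, 33.6, 0], [0, 0, 2.0], 1],
    [[-6.4, 35.5, 0], [0, 0, 2.1], 1],
  ],
)

```text
clock: 17.68
tcp_pos: [0.4942, 0.1498, 0.1194]
orientation: [-0.002, 0.111, 0.994, 0.0]
wrist_force: [-6.1, 1.5, 0.4]
finger_gap: 0.0109
grip_force: 40.5
```

Request:
move_arm(
  targets=[
    [[0, 0, 0], [0, 0, 0], 0.6],
    [[0, 0, 0], [0, 0, 0], 0.2],
    [[0, 0, 0], [0, 0, 0], 0.2],
    [[0, 0, -30], [0, 0, 0], 0.2],
    [[0, 0, -80], [0, 0, 0], 0.2],
  ],
)

```text
clock: 18.3
tcp_pos: [0.4952, 0.1483, 0.1982]
orientation: [-0.002, 0.112, 0.994, -0.0]
wrist_force: [0.5, 0.0, -0.5]
finger_gap: 0.0342
grip_force: 0.0
```

Request:
move_arm(
  targets=[
    [[0, 0, -60], [0, 0, 0], 0.2],
    [[0, 60, -60], [0, 0, 0], 0.2],
    [[0, 120, -60], [0, 0, 0], 0.2],
    [[0, 180, -60], [0, 0, 0], 0.2],
    [[0, 240, -60], [0, 0, 0], 0.2],
  ],
)

```text
clock: 18.92
tcp_pos: [0.5504, 0.3844, 0.2592]
orientation: [0.001, 0.112, 0.994, 0.0]
wrist_force: [1.0, 0.1, 0.5]
finger_gap: 0.0346
grip_force: 0.0
```

Run:
```python
from h import *
s=st();print(s['clock'],s['tcp_pos'],s['wrist_force'])
p=env.read_camera('top');q=env.read_camera('scene')
b=q['pixels'][170:350,220:420]
im=np.zeros((600,640,3),np.uint8)
im[:,:]=cv2.resize(np.vstack([p['pixels'][110:290,220:520][:, :200],b]),(640,1152))[:600] if 0 else 0
a=cv2.resize(p['pixels'][100:280,220:460],(400,300)); b=cv2.resize(q['pixels'][170:350,200:440],(400,300))
cv2.imwrite('pics/f.png',np.hstack([a,b])[:,:,::-1])
for n in ('latch_grip','leaf_b_edge','module','fuse_pot','keeper'):
  for c in (p,q): print(n,[(np.round(d['centre'],4).tolist(),round(d['confidence'],2)) for d in env.landmark_of(n,c)[:2]])
```

```text
18.925 [0.55035211 0.38435178 0.259192  ] [0.95289391 0.1381353  0.50985973]
latch_grip [([0.4026, -0.1357, 0.2167], 0.54), ([0.4581, -0.4854, -0.0042], 0.46)]
latch_grip [([0.4009, -0.1366, 0.2169], 0.61)]
leaf_b_edge [([0.4977, 0.1497, 0.1626], 0.78)]
leaf_b_edge [([0.4918, 0.1502, 0.1646], 0.63)]
module [([0.6662, 0.0119, 0.0706], 0.73)]
module [([0.6761, 0.019, 0.0651], 0.98)]
fuse_pot [([0.6603, -0.1548, 0.0706], 0.45)]
fuse_pot [([0.6597, -0.1498, 0.0717], 0.44)]
keeper []
keeper []
```

View pics/f.png

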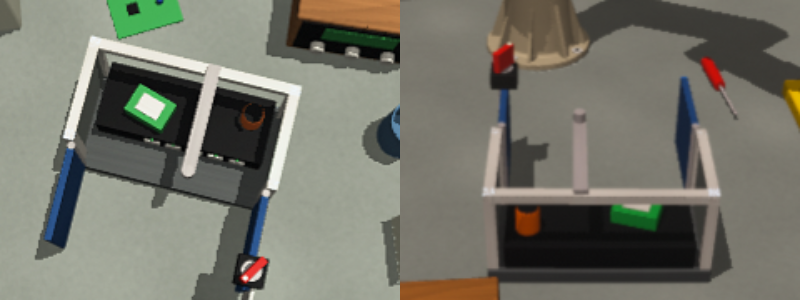

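The last picture shows both leaves standing at right angles to the front: the plain one at (62,200), the red-handled one at (255,240). The module and pot are in place, and the hand is clear of everything.

```bash
python3 -c "
from workcell import env
print(env.hand_in())"
```

```text
the job is handed in; nothing more can be done
None
```

The job is handed in: the red-handled leaf opened first (latch let go at about 0.45 rad, tug force only a few newtons), then the plain leaf; both stand at about 90°, nothing in or around the rack looked moved, and it took about 19 s.

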